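Put the cleaned plug gauge into its hole of the latched gauge case

ROBOT

A 7-joint arm with a two-finger parallel gripper is mounted at the origin on a cart in front of the work surface, level with it; the furniture and walls round the work are solid. World frame = base frame: x ahead of the robot, y to its left, z up, the work surface at z = 0. Lengths are in m, angles in rad, forces in N, time in s.
With the tool pointing down it reaches from about 0.4 to 0.85 m from the base axis. Payload 4.5 kg.
Tool frame: the origin (TCP) lies at the very end of the fingers, on their centre line; the grasp point (between the pads) lies 19 mm behind it; z points along the fingers, y is the line along which they close (so a half turn about z gives the same grasp; the last joint's range is limited). The gripper opens to 88 mm and grips with 3 to 60 N. Pads are 18 mm wide; open, the fingers measure 123 mm over their backs; the gripper's body (75 mm by 187 mm) begins 45 mm behind the grasp point.
Start: joints at [1.209, 0.689, -0.195, 1.565, 0.157, 0.902, -0.215], TCP at [0.241, -0.577, 0.239] pointing down, gripper open.
Joint ranges: [-3.01, 3.01], [-0.46, 2.08], [-1.47, 1.51], [0.13, 2.56], [-1, 4.14], [0.04, 2.09], [-2.66, 2.66]. Speed limits (rad/s): [2.57, 2.57, 3.14, 3.14, 3.14, 3.14, 3.14].

INTERFACE

Orientations are given as a unit quaternion [x, y, z, w].
In Python, from plant import r gives the robot as it stands. The module is installed in compiled form; this text tells all that it offers.
- The arm moves only by the tool step_arm, never from a script. Its argument "increments" is a list of rows, each a list of 2 entries, a list of its own where there are three numbers: the shift along the world's x, y, z in cm, then the turn, a rotation vector about the world's x, y, z in degrees. A call has exactly 10 rows; each row shifts and turns the commanded pose from where the row before left it; what a row does not reach is not made up. A row lasts 1/10 s, in which the tool goes at most 50 mm and 8.59 degrees, less where a joint would pass 70% of its speed; a pose out of reach is approached as far as the arm can. A call is refused whole if a number of a shift passes 5 or a number of a turn 8.59, either way. A call with a gripper value outside its range is refused whole. "fingers" is the opening, from 0 (shut) to 1 (fully open), set as the call begins (left out, the last holds). The fingers move at their own pace and stop on an object; "grip_force" is the grip in N (left out, the last holds). Time passes only in rows, so rows that do not move let the fingers close, or fill a call up. It gives the time, the measured TCP pose, the force, the opening and the grip force at its end, in the units of the state.
- r.get_state(): the state, without advancing time (a new reading comes with each control period).
- r.snapshot(name): name is "side" or "top" or "wrist"; returns (picture, depth): 400x640x3 uint8, red, green, blue; 400x640 float32, m along the optical axis (not along the pixel's ray), 0 where there is no reading.
- r.calibration(name): a dict with "fov_y" (degrees; the focal length in pixels is half the picture's height over the tangent of half this angle, whatever the lens; pixels are square), "cx", "cy" (the principal point, pixels), "R" (3x3) and "t" (3): a world point X has camera coordinates R X + t. Camera axes: x right, y down, z forward; pixel columns grow to the right and rows downward; lengths in m; the calibration is good to about 2 mm. A picture is of the moment at which its call begins: read the wrist's pose just before it. calibration takes no time and is no camera call; for the wrist camera it gives the pose at the moment of the call.
- r.finish_job(): hands the job in; it is judged then, once.
The state is a dict: "clock": time; "q": joint angles; "qd": joint speeds; "joint_torque": joint torques, N m; "tool_pos": TCP position; "eef_rot": TCP orientation; "contact_force": force on the tool from outside, world axes, zero at the start; "moment": the same for the moment, N m; "opening": opening from 0.0 (shut) to 1.0 (fully open); "finger_force": force on a finger pad.
Only numpy, scipy, OpenCV 4.12 (cv2) and the standard library are available. Lean on these libraries where they do the work, as an engineer would, in place of code of your own. Each camera call takes 0.05 s, during which the arm holds its last target. There are 200 camera calls.

TASK

The plug gauge standing on the green pad has been cleaned: put it back in the gauge case, all the way down in the hole of the graded row that matches the diameter of its steel end. The case is shut: first turn the red latch a full quarter turn to unlocked, then swing the blue cover up and back by its handle, at least to upright, and leave it open. Leave the other two gauges standing on their grey pads.

Things in the scene. Friction and masses are not known exactly. Their poses are not given: they have to be found in the camera images.
- gauge_19_mid (a point): Plug gauge with a bright steel gauging end 19 mm in diameter (lower 47 mm, 2 mm chamfer at the foot) and a handle in yellow, 22 mm in diameter (upper 50 mm); 100 mm tall in all, 180 g, standing loose on its steel end on one of the tray's pads. The point is on its axis, 50 mm above the foot; the middle of the handle is 25 mm above it. z points up along the gauge.
- gauge_24_mid (a point): Plug gauge with a bright steel gauging end 24 mm in diameter (lower 47 mm, 2 mm chamfer at the foot) and a handle in orange, 22 mm in diameter (upper 50 mm); 100 mm tall in all, 180 g, standing loose on its steel end on one of the tray's pads. The point is on its axis, 50 mm above the foot; the middle of the handle is 25 mm above it. z points up along the gauge.
- gauge_29_mid (a point): Plug gauge with a bright steel gauging end 29 mm in diameter (lower 47 mm, 2 mm chamfer at the foot) and a handle in black, 22 mm in diameter (upper 50 mm); 100 mm tall in all, 180 g, standing loose on its steel end on one of the tray's pads. The point is on its axis, 50 mm above the foot; the middle of the handle is 25 mm above it. z points up along the gauge.
- hole_a (a point): Centre of the mouth of the 14 mm hole of the gauge case (real bore 16 mm, chamfered, blind, 40 mm deep), in the top face of the aluminium block 55 mm above the bench. One of a row of five, 46 mm apart: 14, 19, 24, 29, 34 mm, smallest at the robot's left. The axes are those of the fixed case: x away from the robot, y to the left along the row.
- hole_b (a point): Centre of the mouth of the 19 mm hole of the gauge case (real bore 21 mm, chamfered, blind, 40 mm deep), in the top face of the aluminium block 55 mm above the bench. One of a row of five, 46 mm apart: 14, 19, 24, 29, 34 mm, smallest at the robot's left. The axes are those of the fixed case: x away from the robot, y to the left along the row.
- hole_c (a point): Centre of the mouth of the 24 mm hole of the gauge case (real bore 26 mm, chamfered, blind, 40 mm deep), in the top face of the aluminium block 55 mm above the bench. One of a row of five, 46 mm apart: 14, 19, 24, 29, 34 mm, smallest at the robot's left. The axes are those of the fixed case: x away from the robot, y to the left along the row.
- hole_d (a point): Centre of the mouth of the 29 mm hole of the gauge case (real bore 31 mm, chamfered, blind, 40 mm deep), in the top face of the aluminium block 55 mm above the bench. One of a row of five, 46 mm apart: 14, 19, 24, 29, 34 mm, smallest at the robot's left. The axes are those of the fixed case: x away from the robot, y to the left along the row.
- hole_e (a point): Centre of the mouth of the 34 mm hole of the gauge case (real bore 36 mm, chamfered, blind, 40 mm deep), in the top face of the aluminium block 55 mm above the bench. One of a row of five, 46 mm apart: 14, 19, 24, 29, 34 mm, smallest at the robot's left. The axes are those of the fixed case: x away from the robot, y to the left along the row.
- green_pad (a point): Centre of the top of the green round pad (54 mm across, 10 mm above the bench) at one end of the white wiping tray (90 x 270 mm, fixed). Two grey pads follow it at 90 and 180 mm along the tray's y axis. The point's axes are the tray's.
- latch (a joint): Red quarter-turn latch at the left end of the case's front edge, upright pivot. 0 = locked: tongue and wing point along the case's x axis, the tongue holding the cover's edge down. Grows anticlockwise seen from above to its stop at 1.571 = unlocked, tongue along +y. Clears the cover from about 1.15. Starts at 0 to 0.2. Friction 0.05 N m; stays where left.
- latch_wing (a point): On the latch's pivot axis, at the height to grip the wing: 88 mm above the bench. The wing is an upright red plate 34 mm long (along this point's x axis), 10 mm thick (y), its top 98 mm and its foot 69 mm above the bench. The cover's top face beside it is 62 mm above the bench.
- cover (a joint): Blue flat cover of the case (92 x 250 mm, 6 mm thick, 0.22 kg), hinged along its far long edge. 0 = shut, grows as the front edge swings up and over away from the robot; 1.571 = upright, stop at 1.9 rad. Stiff hinge, 0.2 N m: it stays where it is left.
- cover_hinge (a point): Middle of the hinge line, 59 mm above the bench. The hinge line runs along this point's y axis (the case's y). This point turns with the cover.
- cover_handle (a point): Middle of the bar of the cover's steel bow handle: round bar 10 mm thick, 72 mm long, parallel to the hinge, 30 mm above the cover's top face (92 mm above the bench when shut), 80 mm from the hinge towards the front and 33 mm above it when shut, turning with the cover (turn radius 87 mm). Axes: x along the cover from front to hinge, y along the bar, z out of the cover's top face.
Mind the look-alikes: they are no part of the job. Leave any purple or turquoise look-alike of the part that bears gauge_29_mid alone.

How it is judged:
On the way, in this order (a step that is already met when the one before it is completed fails the run):
1. the latch is turned to unlocked while the cover is still shut (value of joint latch above 1.3 rad and value of joint cover below 0.08 rad), for 0.1 s.
2. the cover is swung open to upright or beyond (value of joint cover above 1.45 rad), for 0.2 s.
At the end, for the whole second after the job is handed in: The gauge from the green pad is released, fully down (within 5 mm) and upright in the hole of its own diameter; the other two gauges are upright within 25 mm of where they stood; the latch is unlocked (over 1.2 rad) and the cover open (over 1.4 rad) (((horizontal distance between gauge_19_mid and hole_b below 0.005 m and height (world z) of gauge_19_mid below 0.07 m and angle between each of gauge_19_mid, gauge_24_mid, gauge_29_mid's own z axis and vertical below 0.12 rad and distance of each of gauge_24_mid, gauge_29_mid from where it was at the start of the episode below 0.025 m and horizontal distance between each of gauge_24_mid, gauge_29_mid and green_pad above 0.05 m) or (horizontal distance between gauge_24_mid and hole_c below 0.005 m and height (world z) of gauge_24_mid below 0.07 m and angle between each of gauge_24_mid, gauge_19_mid, gauge_29_mid's own z axis and vertical below 0.12 rad and distance of each of gauge_19_mid, gauge_29_mid from where it was at the start of the episode below 0.025 m and horizontal distance between each of gauge_19_mid, gauge_29_mid and green_pad above 0.05 m) or (horizontal distance between gauge_29_mid and hole_d below 0.005 m and height (world z) of gauge_29_mid below 0.07 m and angle between each of gauge_29_mid, gauge_19_mid, gauge_24_mid's own z axis and vertical below 0.12 rad and distance of each of gauge_19_mid, gauge_24_mid from where it was at the start of the episode below 0.025 m and horizontal distance between each of gauge_19_mid, gauge_24_mid and green_pad above 0.05 m)) and value of joint latch above 1.2 rad and value of joint cover above 1.4 rad); the robot touches nothing.
It also fails if it takes over 61 s, if anything falls off the work surface, if the arm or the gripper's body presses on something with over 40 N, if the wrist force passes 120 N, or if a joint passes its speed limit or range.

## Working session

There is one attempt and no reset: what is moved stays moved. The work goes in short steps, Python scripts to look and compute and a tool call to move; the robot and the scene stay as the last step left them, time stands still between calls to the robot, and variables do not carry over. Pictures are saved under pics/ and viewed, at most 10 in all, crops included, and the job is handed in when it is done.

Besides the shell and the picture viewer there is one more tool, called by a JSON object that holds its "api" and its "payload", one argument or row to a line. step_arm: Moves the arm, as the interface text tells. Its arguments: {"type":"object","properties":{"increments":{"type":"array","items":{"type":"array"}},"fingers":{"type":"number"},"grip_force":{"type":"number"}},"required":["increments"]}

```bash
mkdir -p pics; cat > h.py <<'E'
import numpy as np, cv2
from plant import r
def cal(n):
    c=r.calibration(n); f=200/np.tan(np.radians(c["fov_y"])/2)
    return f,c["cx"],c["cy"],np.array(c["R"]),np.array(c["t"])
def ray(c,u,v,z):
    f,cx,cy,R,t=c; d=R.T@np.array([(u-cx)/f,(v-cy)/f,1]); o=-R.T@t
    return o+d*(z-o[2])/d[2]
def cloud(c,D):
    f,cx,cy,R,t=c; v,u=np.mgrid[:D.shape[0],:D.shape[1]]
    P=np.stack([(u-cx)/f*D,(v-cy)/f*D,D],-1)
    return (P-t)@R
def proj(c,X):
    f,cx,cy,R,t=c; p=R@np.array(X)+t; return f*p[0]/p[2]+cx,f*p[1]/p[2]+cy
E
python3 - <<'E'
from h import *
for n in ("top","side"):
    p,d=r.snapshot(n); cv2.imwrite(f"pics/{n}0.png",p[:,:,::-1]); np.savez(f"{n}0",p=p,d=d)
    c=cal(n); print(n,c[:3],-c[3].T@c[4], c[3][2])
print(r.get_state())
E
```

```text
top (np.float64(402.92694953181484), 328.2398228294361, 195.26396996237887) [0.39517986 0.03308131 1.10309848] [ 0.11257721 -0.00740209 -0.99361541]
side (np.float64(474.5202390928402), 315.9110189073546, 205.6823737078448) [ 0.8171006  -0.46593598  1.05129487] [-0.27752806  0.44692747 -0.85043167]
{'clock': 0.1, 'q': array([ 1.2087776 ,  0.689857  , -0.19456174,  1.56617979,  0.15728805,
        0.90249738, -0.21508209]), 'qd': array([-5.55112251e-04, -3.49079930e-03, -1.37145387e-03, -1.27990927e-03,
       -2.51565908e-04,  9.13462025e-04, -1.45047017e-05]), 'joint_torque': array([-3.34018689e-03, -5.28504145e+01, -1.27165888e+00, -1.53837615e+01,
       -5.26222587e-02,  2.02019452e-03,  5.22093114e-05]), 'tool_pos': array([ 0.24075695, -0.57619013,  0.23803424]), 'eef_rot': array([ 9.80468519e-01,  1.96674562e-01, -1.91139510e-04, -7.51241520e-04]), 'contact_force': array([-0.28609074, -0.73871018, -0.18037849]), 'moment': array([-0.00220888,  0.0052545 , -0.03469939]), 'finger_force': 0.0, 'opening': 1.0007038369282053}
```

View pics/top0.png

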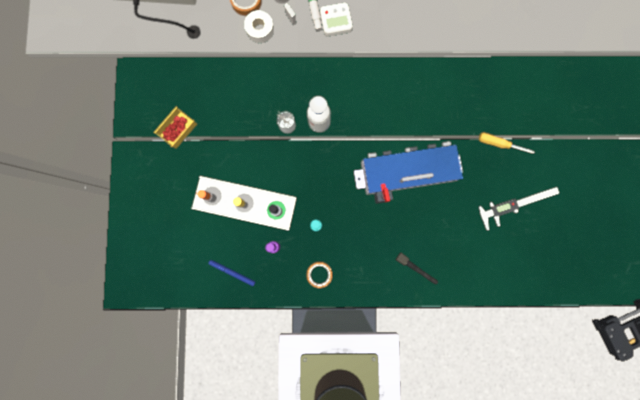

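View pics/side0.png

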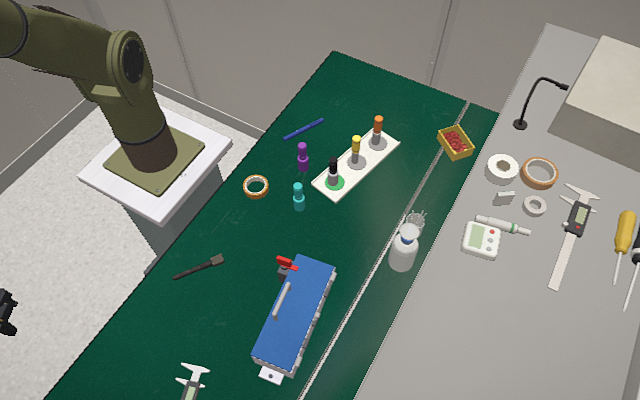

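Candidates for the gauge on the green pad: black-handled one on green disc (top 277,210; side 334,170), purple look-alike (top 272,247), turquoise look-alike (top 316,225), yellow (241,202) and orange (206,195) on grey pads. The description fits the black one. Next I'll measure it and check with a close crop.

```bash
python3 - <<'E'
from h import *
T=np.load("top0.npz");S=np.load("side0.npz")
for n,I in (("top",T),("side",S)):
    c=cal(n);P=cloud(c,I["d"]);hsv=cv2.cvtColor(I["p"],cv2.COLOR_RGB2HSV);H,s,V=[hsv[...,i].astype(int) for i in range(3)]
    ok=I["d"]>0
    def rep(nm,m,k=1):
        m=(m&ok).astype(np.uint8); N,L,st,ce=cv2.connectedComponentsWithStats(m)
        for j in np.argsort(-st[1:,4])[:k]+1:
            q=P[L==j]; print(n,nm,st[j,4],"px",ce[j].round(1),"med",np.median(q,0).round(3),"min",np.percentile(q,2,0).round(3),"max",np.percentile(q,98,0).round(3))
    roi=(P[...,0]>.2)&(P[...,0]<.9)&(abs(P[...,1])<.6)
    rep("red",((H<6)|(H>174))&(s>170)&(V>90)&roi&(P[...,1]<0.1),3)
    rep("blue",(H>100)&(H<120)&(s>140)&(V>80)&roi&(P[...,1]<.1),2)
    rep("greenpad",(H>55)&(H<80)&(s>150)&(V>100)&roi,2)
    rep("white",(s<40)&(V>190)&roi&(P[...,1]>.05)&(P[...,2]<.03),1)
    rep("yellow",(H>22)&(H<32)&(s>150)&(V>100)&roi,2)
    rep("orange",(H>8)&(H<18)&(s>170)&roi&(V>120),2)
    b=(V<60)&(P[...,2]>.06)&roi&(P[...,1]>.05)&(P[...,1]<.3)
    rep("black",b,2)
    rep("bar",(s<60)&(V>120)&(P[...,2]>.08)&roi&(P[...,1]<0),2)
    m=((H>100)&(H<120)&(s>140)&(V>80)&roi&(P[...,1]<.1)).astype(np.uint8)
    cs=max(cv2.findContours(m,0,2)[0],key=cv2.contourArea);box=cv2.boxPoints(cv2.minAreaRect(cs)); print("cover box",[ray(c,u,v,.062).round(3)[:2].tolist() for u,v in box])
a=cv2.resize(T["p"][140:300,180:480,::-1],None,fx=2.6,fy=2.6,interpolation=2);
b=cv2.resize(S["p"][130:220,270:430,::-1],None,fx=3,fy=3,interpolation=2)
cv2.imwrite("pics/crop1.png",a)
E
```

```text
top red 73 px [385.2 193. ] med [ 0.515 -0.119  0.095] min [ 0.496 -0.126  0.068] max [ 0.539 -0.114  0.1  ]
top red 1 px [326.  12.] med [0.868 0.03  0.313] min [0.868 0.03  0.313] max [0.868 0.03  0.313]
top blue 2879 px [412.6 167.1] med [ 0.587 -0.196  0.061] min [ 0.534 -0.313  0.057] max [ 0.638 -0.079  0.065]
top white 2700 px [243.5 202.4] med [0.501 0.255 0.008] min [0.439 0.127 0.   ] max [0.562 0.384 0.013]
top yellow 13 px [171.8 112.8] med [0.744 0.451 0.033] min [0.731 0.438 0.03 ] max [0.756 0.464 0.037]
top yellow 12 px [157.9 132.2] med [0.692 0.491 0.029] min [0.69  0.488 0.001] max [0.702 0.495 0.035]
top orange 18 px [205.9 195.4] med [0.509 0.331 0.099] min [0.505 0.33  0.083] max [0.516 0.335 0.113]
top orange 9 px [258.1   2.9] med [0.889 0.172 0.313] min [0.882 0.17  0.312] max [0.894 0.175 0.315]
top black 6 px [275.8 210.5] med [0.47  0.155 0.107] min [0.467 0.154 0.101] max [0.474 0.158 0.11 ]
top black 1 px [198.  32.] med [0.833 0.299 0.298] min [0.833 0.299 0.298] max [0.833 0.299 0.298]
top bar 14690 px [479.8  29.4] med [ 0.84  -0.295  0.294] min [ 0.7
[... 1092 characters left out ...]
px [377.2 126.5] med [0.519 0.335 0.086] min [0.509 0.331 0.073] max [0.525 0.344 0.099]
side orange 35 px [378.4 118.3] med [0.516 0.343 0.11 ] min [0.5   0.333 0.072] max [0.525 0.384 0.114]
side black 99 px [332.9 165.8] med [0.482 0.159 0.094] min [0.473 0.155 0.065] max [0.488 0.172 0.113]
side black 10 px [517.9 128.2] med [0.837 0.297 0.3  ] min [0.831 0.296 0.298] max [0.843 0.299 0.301]
side bar 12478 px [430.7 322.1] med [ 0.843 -0.169  0.296] min [ 0.792 -0.31   0.293] max [ 0.898 -0.008  0.311]
side bar 160 px [280.6 298.7] med [ 0.558 -0.2    0.097] min [ 0.549 -0.237  0.092] max [ 0.565 -0.162  0.1  ]
cover box [[0.558, -0.324], [0.51, -0.075], [0.611, -0.065], [0.647, -0.311]]
```

View pics/crop1.png

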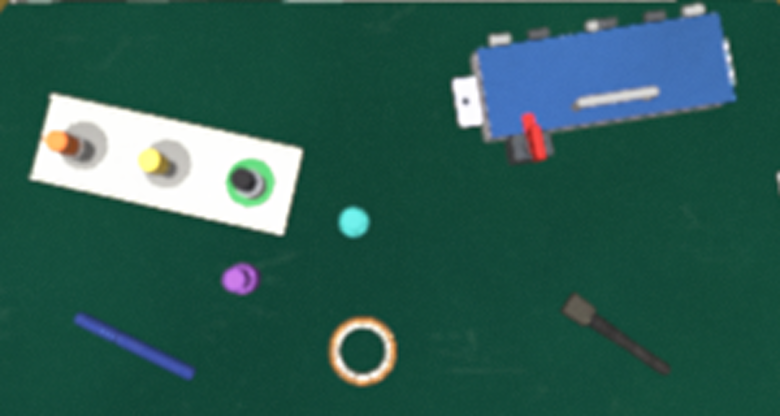

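The crop shows the black-handled gauge on the green disc at crop (245,182), purple at (240,278), turquoise at (353,222), the red latch at (535,138), and the bar on the blue cover at (617,97). I'll go to the latch and refine the position from close by.

{"api": "step_arm", "payload": {
  "increments": [
    [[2.3,4.2,0],[0,0,-0.9]],
    [[2.3,4.2,0],[0,0,-0.9]],
    [[2.3,4.2,0],[0,0,-0.9]],
    [[2.3,4.2,0],[0,0,-0.9]],
    [[2.3,4.2,0],[0,0,-0.9]],
    [[2.3,4.2,0],[0,0,-0.9]],
    [[2.3,4.2,0],[0,0,-0.9]],
    [[2.3,4.2,0],[0,0,-0.9]],
    [[2.3,4.2,0],[0,0,-0.9]],
    [[2.3,4.2,0],[0,0,-0.9]]
  ],
  "fingers": 0.5
}}

```text
clock: 1.1
tool_pos: [0.4715, -0.1548, 0.2386]
eef_rot: [0.993, 0.119, -0.0, -0.0]
contact_force: [1.2, -0.4, -0.7]
opening: 0.504
finger_force: 0.0
```

```bash
cat > look.py <<'E'
import sys
from h import *
c=cal("wrist");p,d=r.snapshot("wrist");n=sys.argv[1]
cv2.imwrite(f"pics/{n}.png",p[:,:,::-1]);np.savez(n,p=p,d=d,c=np.array(c[:3]),R=c[3],t=c[4])
s=r.get_state();print(s["clock"],s["tool_pos"].round(4),s["eef_rot"].round(4),s["q"].round(2),"cam",(-c[3].T@c[4]).round(3),c[3][2].round(2))
P=cloud(c,d);hsv=cv2.cvtColor(p,cv2.COLOR_RGB2HSV);H,S,V=[hsv[...,i].astype(int) for i in range(3)]
def rep(nm,m):
    m=(m&(d>0)).astype(np.uint8);N,L,st,ce=cv2.connectedComponentsWithStats(m)
    if N<2: return print(nm,"none")
    j=np.argmax(st[1:,4])+1;q=P[L==j];a=cv2.minAreaRect((q[:,:2]*1000).astype(np.float32))
    print(nm,st[j,4],ce[j].round(),"med",np.median(q,0).round(4),"rect ctr/size/ang",np.round(a[0],1),np.round(a[1],1),round(a[2],1),"z",np.percentile(q[:,2],[2,98]).round(3))
near=(P[...,0]<.75)
rep("wing top",((H<6)|(H>174))&(S>150)&(P[...,2]>.092)&(P[...,2]<.11)&near)
rep("red",((H<6)|(H>174))&(S>150)&(P[...,2]>.05)&near)
rep("cover",(H>100)&(H<120)&(S>120)&(P[...,2]>.05)&(P[...,2]<.072)&near)
rep("bar",(S<70)&(P[...,2]>.085)&(P[...,2]<.11)&near&(P[...,1]<-.1))
E
python3 look.py w1
```

```text
1.15 [ 0.4768 -0.1446  0.2388] [ 0.9921  0.1254  0.0028 -0.003 ] [ 0.28  0.52 -0.11  1.95  0.08  0.67 -1.2 ] cam [ 0.537 -0.138  0.384] [-0.25 -0.06 -0.97]
wing top 333 [299. 140.] med [ 0.5144 -0.1202  0.0966] rect ctr/size/ang [ 513.4 -120.2] [33.   9.8] 11.3 z [0.094 0.098]
red 513 [299. 133.] med [ 0.5213 -0.1184  0.0959] rect ctr/size/ang [ 520.4 -116.9] [48.1 13.9] 9.0 z [0.058 0.098]
cover 20766 [385.  84.] med [ 0.5901 -0.1927  0.0609] rect ctr/size/ang [ 586.1 -194.7] [ 93.3 249. ] 8.5 z [0.059 0.062]
bar 854 [388. 115.] med [ 0.5574 -0.1976  0.0952] rect ctr/size/ang [ 557.6 -198.2] [ 9.9 78.9] 8.4 z [0.092 0.097]
```

View pics/w1.png

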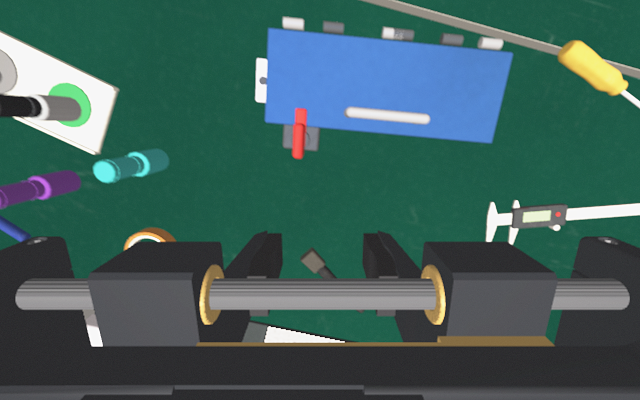

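Wrist view: the latch wing at pixel (299,135), the bar at (388,115), the cover at (385,84), and the case lug at (262,80). The wing measures 33 x 10 mm at (0.514, -0.120), which matches the text. I'll hover over the wing.

{"api": "step_arm", "payload": {
  "increments": [
    [[0.7,0.6,-1.7],[0,0,-0.5]],
    [[0.7,0.6,-1.7],[0,0,-0.5]],
    [[0.7,0.6,-1.7],[0,0,-0.5]],
    [[0.7,0.6,-1.7],[0,0,-0.5]],
    [[0.7,0.6,-1.7],[0,0,-0.5]],
    [[0.7,0.6,-1.7],[0,0,-0.5]],
    [[0,0,-1.7],[0,0,0]],
    [[0,0,0],[0,0,0]],
    [[0,0,0],[0,0,0]],
    [[0,0,0],[0,0,0]]
  ],
  "fingers": 0.4
}}

```text
clock: 2.15
tool_pos: [0.5133, -0.1211, 0.1205]
eef_rot: [0.996, 0.093, 0.001, 0.0]
contact_force: [1.1, 0.5, -0.2]
opening: 0.398
finger_force: 0.0
```

```bash
python3 look.py w2
```

```text
2.2 [ 0.5134 -0.1211  0.1206] [9.957e-01 9.280e-02 7.000e-04 3.000e-04] [ 0.18  0.75 -0.05  1.97  0.09  0.43 -1.33] cam [ 0.579 -0.108  0.266] [-0.26 -0.05 -0.97]
wing top 749 [322. 231.] med [ 0.5151 -0.1198  0.0965] rect ctr/size/ang [ 514.1 -119.9] [33.1  9. ] 11.0 z [0.094 0.098]
red 1245 [322. 215.] med [ 0.5252 -0.1183  0.0956] rect ctr/size/ang [ 521.2 -118.6] [47.6 11.5] 10.3 z [0.067 0.098]
cover 45035 [447. 129.] med [ 0.5913 -0.1916  0.0609] rect ctr/size/ang [ 584.4 -195.8] [ 93.  250.7] 8.5 z [0.06  0.062]
bar 2095 [461. 186.] med [ 0.5578 -0.1975  0.0951] rect ctr/size/ang [ 557.6 -198.8] [10.1 80.6] 8.5 z [0.09  0.097]
```

{"api": "step_arm", "payload": {
  "increments": [
    [[0.1,0.1,-1],[0,0,0]],
    [[0,0,-1],[0,0,0]],
    [[0,0,-1],[0,0,0]],
    [[0,0,-1],[0,0,0]],
    [[0,0,-0.9],[0,0,0]],
    [[0,0,0],[0,0,0]],
    [[0,0,0],[0,0,0]],
    [[0,0,0],[0,0,0]],
    [[0,0,0],[0,0,0]],
    [[0,0,0],[0,0,0]]
  ]
}}

```text
clock: 3.2
tool_pos: [0.5143, -0.1197, 0.0711]
eef_rot: [0.996, 0.093, 0.0, 0.0]
contact_force: [-0.8, -0.0, -0.3]
opening: 0.401
finger_force: 0.0
```

{"api": "step_arm", "payload": {
  "increments": [
    [[0,0,0],[0,0,0]],
    [[0,0,0],[0,0,0]],
    [[0,0,0],[0,0,0]],
    [[0,0,0],[0,0,0]],
    [[0,0,0],[0,0,0]],
    [[0,0,0],[0,0,0]],
    [[0,0,0],[0,0,0]],
    [[0,0,0],[0,0,5]],
    [[0,0,0],[0,0,7]],
    [[0,0,0],[0,0,7]]
  ],
  "fingers": 0.0,
  "grip_force": 25
}}

```text
clock: 4.2
tool_pos: [0.514, -0.1202, 0.0708]
eef_rot: [0.966, 0.258, -0.0, 0.0]
contact_force: [0.3, -4.1, 0.4]
opening: 0.108
finger_force: 25.0
```

{"api": "step_arm", "payload": {
  "increments": [
    [[0,0,0],[0,0,7.6]],
    [[0,0,0],[0,0,7.6]],
    [[0,0,0],[0,0,7.6]],
    [[0,0,0],[0,0,7.6]],
    [[0,0,0],[0,0,7.6]],
    [[0,0,0],[0,0,7.6]],
    [[0,0,0],[0,0,7.6]],
    [[0,0,0],[0,0,7.6]],
    [[0,0,0],[0,0,7.2]],
    [[0,0,0],[0,0,0]]
  ]
}}

```text
clock: 5.2
tool_pos: [0.5125, -0.1194, 0.0708]
eef_rot: [0.658, 0.753, -0.001, -0.001]
contact_force: [-3.4, -0.4, 4.8]
opening: 0.113
finger_force: 25.0
```

{"api": "step_arm", "payload": {
  "increments": [
    [[0,0,0],[0,0,0]],
    [[0,0,0],[0,0,0]],
    [[0,0,0],[0,0,0]],
    [[0,0,1],[0,0,0]],
    [[0,0,2],[0,0,0]],
    [[0,0,2],[0,0,0]],
    [[0.5,-1,0],[0,0,0]],
    [[1,-2,0],[0,0,0]],
    [[1,-2,0],[0,0,0]],
    [[1,-2,0],[0,0,0]]
  ],
  "fingers": 0.4
}}

```text
clock: 6.2
tool_pos: [0.5493, -0.1913, 0.1205]
eef_rot: [0.658, 0.753, -0.0, 0.0]
contact_force: [0.1, -0.1, -0.2]
opening: 0.399
finger_force: 0.0
```

```bash
python3 look.py w3; python3 -c "
from h import *
s=r.get_state();print(s['contact_force'],s['moment'])"
```

```text
6.25 [ 0.5508 -0.1962  0.1203] [ 0.6605  0.7508 -0.0008  0.0019] [ 0.55  0.84 -0.5   1.78  0.61  0.68 -0.18] cam [ 0.541 -0.124  0.266] [ 0.03 -0.26 -0.97]
wing top 1101 [275. 106.] med [ 0.5137 -0.1193  0.0965] rect ctr/size/ang [ 513.3 -119.4] [10.4 33.6] 7.4 z [0.093 0.098]
red 1774 [278.  98.] med [ 0.5139 -0.1145  0.0956] rect ctr/size/ang [ 511.9 -114.3] [14.7 51.9] 2.9 z [0.066 0.098]
cover 25679 [370. 143.] med [ 0.5763 -0.1311  0.061 ] rect ctr/size/ang [ 579.  -154.3] [ 92.2 166.8] 8.7 z [0.06  0.062]
bar 1470 [332. 229.] med [ 0.5556 -0.1872  0.095 ] rect ctr/size/ang [ 555.9 -190.5] [ 9.5 64.8] 8.5 z [0.091 0.097]
[ 2.40833419 -3.53947798 -0.54807856] [-0.2929324  -0.27781581 -0.03099028]
```

```bash
python3 - <<'E'
from h import *
T=np.load("top0.npz");c=cal("top");P=cloud(c,T["d"]);q=P[(abs(P[...,1]+.18)<.12)&(P[...,0]>.65)&(T["d"]>0)]
for a in np.arange(.65,.9,.02):
    k=q[(q[:,0]>=a)&(q[:,0]<a+.02)];print(round(a,2),np.percentile(k[:,2],[2,50,99]).round(3) if len(k) else None)
u=np.array([.989,.148]);pr=None
for A in range(0,105,5):
    a=np.radians(A);b=np.array([*(-(8*np.cos(a)-3.3*np.sin(a))*u),3.3*np.cos(a)+8*np.sin(a)])
    if pr is not None: print(A,(b-pr).round(2))
    pr=b
E
```

```text
0.65 [-0.005 -0.     0.063]
0.67 [-0.025 -0.003  0.004]
0.69 [-0.005 -0.001  0.004]
0.71 [-0.005 -0.     0.004]
0.73 [-0.005 -0.001  0.004]
0.75 [-0.005 -0.001  0.005]
0.77 [-0.005  0.002  0.296]
0.79 [-0.004  0.293  0.297]
0.81 [-0.004  0.293  0.297]
0.83 [-0.004  0.293  0.297]
0.85 [-0.734  0.293  0.297]
0.87 [-0.005  0.293  0.297]
0.89 [-0.004  0.293  0.297]
5 [0.31 0.05 0.68]
10 [0.37 0.06 0.65]
15 [0.43 0.06 0.62]
20 [0.48 0.07 0.58]
25 [0.53 0.08 0.53]
30 [0.57 0.09 0.49]
35 [0.61 0.09 0.43]
40 [0.65 0.1  0.38]
45 [0.68 0.1  0.32]
50 [0.7  0.1  0.26]
55 [0.72 0.11 0.2 ]
60 [0.74 0.11 0.13]
65 [0.74 0.11 0.07]
70 [0.75 0.11 0.  ]
75 [ 0.74  0.11 -0.06]
80 [ 0.74  0.11 -0.13]
85 [ 0.72  0.11 -0.19]
90 [ 0.7   0.11 -0.26]
95 [ 0.68  0.1  -0.32]
100 [ 0.65  0.1  -0.38]
```

{"api": "step_arm", "payload": {
  "increments": [
    [[0.4,-0.4,0],[0,0,0]],
    [[0.4,-0.5,-0.7],[0,0,0]],
    [[0,0,-0.7],[0,0,0]],
    [[0,0,-0.7],[0,0,0]],
    [[0,0,-0.7],[0,0,0]],
    [[0,0,-0.7],[0,0,0]],
    [[0,0,-0.7],[0,0,0]],
    [[0,0,0],[0,0,0]],
    [[0,0,0],[0,0,0]],
    [[0,0,0],[0,0,0]]
  ]
}}

```text
clock: 7.25
tool_pos: [0.5573, -0.1987, 0.079]
eef_rot: [0.658, 0.753, 0.0, 0.0]
contact_force: [0.1, -0.2, -0.7]
opening: 0.401
finger_force: 0.0
```

{"api": "step_arm", "payload": {
  "increments": [
    [[0,0,0],[0,0,0]],
    [[0,0,0],[0,0,0]],
    [[0,0,0],[0,0,0]],
    [[0,0,0],[0,0,0]],
    [[0,0,0],[0,0,0]],
    [[0,0,0],[0,0,0]],
    [[0,0,0],[0,0,0]],
    [[0,0,0],[0,0,0]],
    [[0,0,0],[0,0,0]],
    [[0,0,0],[0,0,0]]
  ],
  "fingers": 0.0,
  "grip_force": 15
}}

```text
clock: 8.25
tool_pos: [0.5567, -0.1988, 0.0788]
eef_rot: [0.658, 0.753, -0.0, -0.0]
contact_force: [-3.2, -0.4, 4.1]
opening: 0.102
finger_force: 15.0
```

{"api": "step_arm", "payload": {
  "increments": [
    [[0.31,0.05,0.68],[0,0,0]],
    [[0.37,0.06,0.65],[0,0,0]],
    [[0.45,0.06,0.62],[0.15,-1,0]],
    [[0.5,0.07,0.58],[0.15,-1,0]],
    [[0.55,0.08,0.53],[0.15,-1,0]],
    [[0.59,0.09,0.49],[0.15,-1,0]],
    [[0.63,0.09,0.43],[0.15,-1,0]],
    [[0.67,0.1,0.38],[0.15,-1,0]],
    [[0.7,0.1,0.32],[0.15,-1,0]],
    [[0.72,0.1,0.26],[0.15,-1,0]]
  ]
}}

```text
clock: 9.25
tool_pos: [0.6103, -0.1909, 0.1292]
eef_rot: [0.657, 0.751, 0.053, 0.045]
contact_force: [-6.9, -0.6, 4.8]
opening: 0.105
finger_force: 15.0
```

{"api": "step_arm", "payload": {
  "increments": [
    [[0.72,0.11,0.2],[0,0,0]],
    [[0.74,0.11,0.13],[0,0,0]],
    [[0.74,0.11,0.07],[0,0,0]],
    [[0.75,0.11,0],[0,0,0]],
    [[0.74,0.11,-0.06],[0,0,0]],
    [[0.74,0.11,-0.13],[0,0,0]],
    [[0.72,0.11,-0.19],[0,0,0]],
    [[0.7,0.11,-0.26],[0,0,0]],
    [[0.68,0.1,-0.32],[0,0,0]],
    [[0.3,0,-0.2],[0,0,0]]
  ]
}}

```text
clock: 10.25
tool_pos: [0.6814, -0.1805, 0.1202]
eef_rot: [0.656, 0.751, 0.054, 0.046]
contact_force: [-2.9, -0.2, 2.3]
opening: 0.106
finger_force: 15.0
```

{"api": "step_arm", "payload": {
  "increments": [
    [[0,0,0],[0,0,0]],
    [[0,0,0],[0,0,0]],
    [[0,0,0],[0,0,0]],
    [[0,0,0],[0,0,0]],
    [[0,0,0],[0,0,0]],
    [[0,0,0],[0,0,0]],
    [[0,0,0],[0,0,0]],
    [[0,0,0],[0,0,0]],
    [[0,0,0],[0,0,0]],
    [[0,0,0],[0,0,0]]
  ]
}}

```text
clock: 11.25
tool_pos: [0.6805, -0.1807, 0.1207]
eef_rot: [0.656, 0.751, 0.054, 0.046]
contact_force: [1.6, -0.1, -1.1]
opening: 0.108
finger_force: 15.0
```

```bash
python3 - <<'E'
from h import *
s=r.get_state();print(s["tool_pos"],s["contact_force"])
p,d=r.snapshot("side");cv2.imwrite("pics/side1.png",p[:,:,::-1]);np.savez("side1",p=p,d=d)
E
```

```text
[ 0.68046588 -0.18070863  0.12074931] [ 1.6441371  -0.11082257 -1.0815611 ]
```

View pics/side1.png

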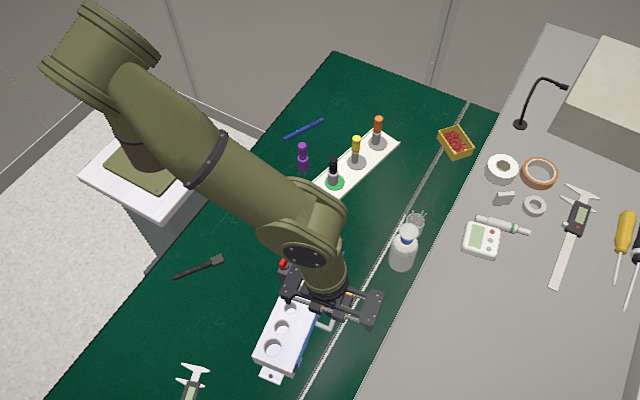

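The side view shows the cover swung up with its blue edge near (320,320), and the block's bores exposed at (274,347), (282,327) and (291,307). I'll straighten the tool, release gently and lift.

{"api": "step_arm", "payload": {
  "increments": [
    [[0,0,0],[-0.3,2,0]],
    [[-0.1,0,0],[-0.3,2,0]],
    [[0,0,0],[-0.3,2,0]],
    [[-0.1,0,0],[-0.3,2,0]],
    [[0,0,0],[0,0,0]],
    [[0,0,0],[0,0,0]],
    [[0,0,0],[0,0,0]],
    [[0,0,0],[0,0,0]],
    [[0,0,0],[0,0,0]],
    [[0,0,0],[0,0,0]]
  ]
}}

```text
clock: 12.3
tool_pos: [0.6785, -0.181, 0.1207]
eef_rot: [0.658, 0.753, 0.0, 0.0]
contact_force: [3.7, -1.3, -1.8]
opening: 0.105
finger_force: 15.0
```

{"api": "step_arm", "payload": {
  "increments": [
    [[0,0,0],[0,0,0]],
    [[0,0,0],[0,0,0]],
    [[0,0,0],[0,0,0]],
    [[0,0,0],[0,0,0]],
    [[0,0,0.5],[0,0,0]],
    [[0,0,0.7],[0,0,0]],
    [[0,0,1],[0,0,0]],
    [[0,0,1.5],[0,0,0]],
    [[0,0,2],[0,0,0]],
    [[0,0,2.5],[0,0,0]]
  ],
  "fingers": 0.17
}}

```text
clock: 13.3
tool_pos: [0.6779, -0.1809, 0.2039]
eef_rot: [0.658, 0.753, -0.0, -0.0]
contact_force: [0.1, 0.2, -0.8]
opening: 0.171
finger_force: 0.0
```

{"api": "step_arm", "payload": {
  "increments": [
    [[-2.5,0,0.5],[0,0,0]],
    [[-2.5,0,1],[0,0,-8.5]],
    [[-2.5,0,1],[0,0,-8.5]],
    [[-2.5,0,1],[0,0,-8.5]],
    [[-2.5,0.2,1],[0,0,-8.5]],
    [[-2.5,0.5,1],[0,0,-8.5]],
    [[-2.5,1,0.5],[0,0,-8.5]],
    [[-2.5,1,0],[0,0,-8.5]],
    [[-1,1,0],[0,0,-8.5]],
    [[0,0,0],[0,0,-8.5]]
  ],
  "fingers": 0.5
}}

```text
clock: 14.3
tool_pos: [0.4669, -0.1423, 0.2641]
eef_rot: [0.983, 0.182, 0.0, -0.0]
contact_force: [0.1, 0.6, 0.4]
opening: 0.5
finger_force: 0.0
```

```bash
python3 look.py w4; python3 - <<'E'
from h import *
Z=np.load("w4.npz");c=(*Z["c"],Z["R"],Z["t"]);P=cloud(c,Z["d"]);d=Z["d"]
m=(abs(P[...,2]-.055)<.004)&(P[...,0]>.48)&(P[...,0]<.68)&(P[...,1]<-.05)&(P[...,1]>-.36)&(d>0)
m=cv2.morphologyEx(m.astype(np.uint8),cv2.MORPH_OPEN,np.ones((3,3)))
cs,h=cv2.findContours(m,cv2.RETR_CCOMP,2)
for k,(q,hh) in enumerate(zip(cs,h[0])):
    if cv2.contourArea(q)<60: continue
    W=np.array([ray(c,u,v,.055)[:2] for u,v in q[:,0].astype(float)])*1000
    if hh[3]>=0 or len(q)<4000:
        a=cv2.minAreaRect(W.astype(np.float32));cc,rr=cv2.minEnclosingCircle(W.astype(np.float32));print("hole" if hh[3]>=0 else "outer",q[:,0].mean(0).round(),np.round(cc,1),round(rr*2,1),np.round(a[0],1),np.round(a[1],1),round(a[2],1))
E
```

```text
14.35 [ 0.468  -0.143   0.2642] [9.839e-01 1.789e-01 1.000e-03 3.000e-04] [ 0.37  0.48 -0.26  1.93  0.18  0.75 -1.2 ] cam [ 0.53  -0.118  0.409] [-0.24 -0.09 -0.97]
wing top 293 [319. 137.] med [ 0.5137 -0.1198  0.0966] rect ctr/size/ang [ 513.6 -120. ] [ 9.9 33.8] 6.9 z [0.094 0.098]
red 431 [313. 135.] med [ 0.5129 -0.1126  0.0958] rect ctr/size/ang [ 511.4 -112.9] [13.1 49.3] 5.9 z [0.067 0.098]
cover 545 [418.  50.] med [ 0.6353 -0.1875  0.0693] rect ctr/size/ang [ 635.5 -187.4] [  3.2 246.1] 8.9 z [0.066 0.072]
bar none
outer [404.  99.] [ 587.5 -194.3] 262.5 [ 580.6 -195.8] [103.3 249.2] 8.5
hole [473. 125.] [ 587.5 -285.9] 39.5 [ 588.8 -286.2] [37.2 37.6] 34.2
hole [439. 119.] [ 582.5 -241.6] 33.8 [ 581.9 -241.1] [31.  31.9] 68.3
hole [399. 107.] [ 576.1 -196.1] 29.6 [ 575.2 -196. ] [27.1 27.2] 56.3
hole [361. 100.] [ 568.8 -150.7] 23.3 [ 568.6 -151.1] [21.9 21.8] 49.9
hole [323.  91.] [ 562.1 -105.8] 18.3 [ 561.8 -106. ] [16.9 17.2] 75.9
```

View pics/w4.png

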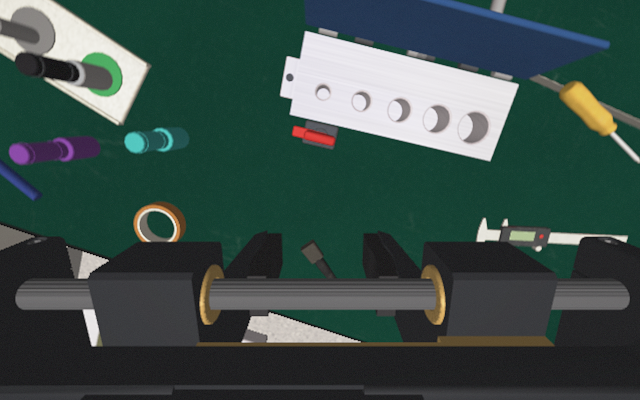

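The wrist view shows the open block with five bores at (323,91), (361,100), (399,107), (439,119) and (473,125), 17 to 37 mm as given. The 29 mm hole is at (0.582, -0.241). The latch is across, and the black gauge is on green at (50,70).

{"api": "step_arm", "payload": {
  "increments": [
    [[-0.3,2.9,-0.2],[0,0,-1.2]],
    [[-0.3,2.9,-0.2],[0,0,-1.2]],
    [[-0.3,2.9,-0.2],[0,0,-1.2]],
    [[-0.3,2.9,-0.2],[0,0,-1.2]],
    [[-0.3,2.9,-0.2],[0,0,-1.2]],
    [[-0.3,2.9,-0.2],[0,0,-1.2]],
    [[-0.3,2.9,-0.2],[0,0,-1.2]],
    [[-0.3,2.9,-0.2],[0,0,-1.2]],
    [[-0.3,2.9,-0.2],[0,0,-1.2]],
    [[0,0.9,0],[0,0,-1.2]]
  ]
}}

```text
clock: 15.35
tool_pos: [0.4412, 0.1303, 0.2454]
eef_rot: [0.996, 0.084, 0.001, -0.001]
contact_force: [-0.3, -0.2, -0.1]
opening: 0.501
finger_force: 0.0
```

```bash
python3 look.py w5; python3 - <<'E'
from h import *
Z=np.load("w5.npz");c=(*Z["c"],Z["R"],Z["t"]);P=cloud(c,Z["d"]);d=Z["d"];p=Z["p"]
hsv=cv2.cvtColor(p,cv2.COLOR_RGB2HSV);H,S,V=[hsv[...,i].astype(int) for i in range(3)]
roi=(abs(P[...,0]-.476)<.06)&(abs(P[...,1]-.16)<.06)&(d>0)
top=roi&(P[...,2]>.106)&(P[...,2]<.116)
q=P[top];v,u=np.nonzero(top);print("top",len(q),u.mean(),v.mean(),q.mean(0).round(4),np.round(cv2.minEnclosingCircle((q[:,:2]*1000).astype(np.float32)),1) if 0 else cv2.minEnclosingCircle((q[:,:2]*1000).astype(np.float32)))
for lo,hi in((.062,.075),(.075,.09),(.09,.104),(.02,.05)):
    k=P[roi&(P[...,2]>lo)&(P[...,2]<hi)];
    if len(k)>8:
        A=np.c_[2*k[:,:2],np.ones(len(k))];s=np.linalg.lstsq(A,(k[:,:2]**2).sum(1),rcond=None)[0];print(lo,len(k),k.mean(0).round(4),"circle",s[:2].round(4),"r",np.sqrt(s[2]+s[0]**2+s[1]**2).round(4))
g=roi&(H>50)&(H<80)&(S>120)&(V>90)&(P[...,2]<.02);k=P[g];print("green",len(k),cv2.minEnclosingCircle((k[:,:2]*1000).astype(np.float32)))
E
```

```text
15.4 [0.4415 0.1306 0.2455] [ 0.9965  0.0835  0.0012 -0.0015] [-0.27  0.47 -0.18  2.04  0.13  0.64 -1.94] cam [0.507 0.142 0.391] [-0.26 -0.04 -0.97]
wing top 332 [576. 161.] med [ 0.5132 -0.1169  0.0962] rect ctr/size/ang [ 513.1 -119.2] [10. 35.] 6.9 z [0.093 0.098]
red 706 [559. 159.] med [ 0.5122 -0.1048  0.0897] rect ctr/size/ang [ 510.9 -112.4] [13.9 49.8] 5.5 z [0.064 0.098]
cover 246 [589.  47.] med [ 0.6234 -0.1095  0.0692] rect ctr/size/ang [ 624.2 -112.7] [  4.9 100.2] 6.3 z [0.065 0.072]
bar 2 [588. 156.] med [ 0.5197 -0.1296  0.0939] rect ctr/size/ang [ 519.7 -129.6] [0.6 0. ] 104.4 z [0.094 0.094]
top 395 293.6455696202532 148.6278481012658 [0.4785 0.1657 0.109 ] ((478.3589172363281, 165.67654418945312), 10.778024673461914)
0.062 22 [0.485  0.1601 0.0696] circle [0.4784 0.1658] r 0.0109
0.075 21 [0.4852 0.1597 0.0819] circle [0.4783 0.1659] r 0.0108
0.09 36 [0.4847 0.1624 0.1013] circle [0.4783 0.166 ] r 0.0111
0.02 32 [0.4877 0.158  0.0369] circle [0.4785 0.1658] r 0.0142
green 628 ((481.5760498046875, 169.87564086914062), 25.817768096923828)
```

View pics/w5.png

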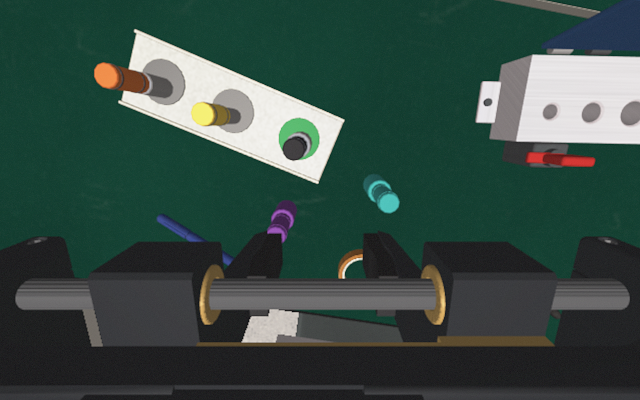

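The wrist view shows the black gauge on green at (294,148), yellow at (210,113), orange at (110,76), purple at (282,220) and turquoise at (385,195). The axis is (0.4784, 0.1658) with 29 mm steel, so I'll grasp it.

{"api": "step_arm", "payload": {
  "increments": [
    [[1.8,1.7,-0.9],[0,0,0]],
    [[1.9,1.8,-2],[0,0,0]],
    [[0,0,-2],[0,0,0]],
    [[0,0,-2],[0,0,0]],
    [[0,0,-2],[0,0,0]],
    [[0,0,-2],[0,0,0]],
    [[0,0,-2],[0,0,0]],
    [[0,0,-2],[0,0,0]],
    [[0,0,-2],[0,0,0]],
    [[0,0,0],[0,0,0]]
  ]
}}

```text
clock: 16.4
tool_pos: [0.4777, 0.1604, 0.0742]
eef_rot: [0.997, 0.081, -0.001, 0.0]
contact_force: [0.0, 0.2, -0.0]
opening: 0.503
finger_force: 0.0
```

{"api": "step_arm", "payload": {
  "increments": [
    [[0,0,0],[0,0,0]],
    [[0,0,0],[0,0,0]],
    [[0,0,0],[0,0,0]],
    [[0,0,0],[0,0,0]],
    [[0,0,0],[0,0,0]],
    [[0,0,0],[0,0,0]],
    [[0,0,0],[0,0,0]],
    [[0,0,0],[0,0,0]],
    [[0,0,0.5],[0,0,0]],
    [[0,0,1],[0,0,0]]
  ],
  "fingers": 0.0,
  "grip_force": 30
}}

```text
clock: 17.4
tool_pos: [0.4774, 0.1607, 0.0905]
eef_rot: [0.997, 0.08, -0.001, 0.0]
contact_force: [-0.8, -0.5, -2.0]
opening: 0.23
finger_force: 29.6
```

{"api": "step_arm", "payload": {
  "increments": [
    [[0,0,2.5],[0,0,0]],
    [[0,0,4],[0,0,0]],
    [[0,0,4],[0,0,0]],
    [[0.3,-2,1.5],[0,0,0]],
    [[0.5,-3,0],[0,0,0]],
    [[1,-4,0],[0,0,0]],
    [[1,-4,0],[0,0,0]],
    [[1,-4,0],[0,0,0]],
    [[1,-4,0],[0,0,0]],
    [[1,-4,0],[0,0,0]]
  ]
}}

```text
clock: 18.4
tool_pos: [0.5357, -0.0908, 0.211]
eef_rot: [0.997, 0.08, -0.0, 0.0]
contact_force: [1.1, 0.2, -2.2]
opening: 0.226
finger_force: 29.6
```

{"api": "step_arm", "payload": {
  "increments": [
    [[1,-4,0],[0,0,0]],
    [[1,-4,0],[0,0,0]],
    [[1,-3,0],[0,0,0]],
    [[0.8,-2.2,0],[0,0,0]],
    [[0.5,-1.4,0],[0,0,0]],
    [[0.4,-0.6,0],[0,0,0]],
    [[0,0,0],[0,0,0]],
    [[0,0,0],[0,0,0]],
    [[0,0,0],[0,0,0]],
    [[0,0,0],[0,0,0]]
  ]
}}

```text
clock: 19.4
tool_pos: [0.5831, -0.2397, 0.2107]
eef_rot: [0.997, 0.081, -0.0, -0.0]
contact_force: [0.1, 0.1, -2.1]
opening: 0.231
finger_force: 29.6
```

```bash
python3 look.py w6 >/dev/null; python3 - <<'E'
from h import *
s=r.get_state();print(s["clock"],s["tool_pos"].round(4),s["eef_rot"].round(4))
for n in ("side","top"):
    c=cal(n);p,d=r.snapshot(n);P=cloud(c,d);np.savez(n+"2",p=p,d=d)
    if n=="side":cv2.imwrite("pics/side2.png",cv2.resize(p[200:380,200:400,::-1],None,fx=3,fy=3))
    t=s["tool_pos"];roi=(np.hypot(P[...,0]-t[0],P[...,1]-t[1])<.03)&(d>0)
    z0=t[2]-.0645
    for lo,hi in((0,.012),(.012,.025),(.025,.042),(.05,.06)):
        k=P[roi&(P[...,2]>z0+lo)&(P[...,2]<z0+hi)]
        if len(k)>8:
            A=np.c_[2*k[:,:2],np.ones(len(k))];q=np.linalg.lstsq(A,(k[:,:2]**2).sum(1),rcond=None)[0];print(n,lo,len(k),"circle",q[:2].round(4),"r",np.sqrt(q[2]+q[0]**2+q[1]**2).round(4),"zmin",k[:,2].min().round(3))
E
```

```text
19.45 [ 0.5831 -0.24    0.2107] [ 9.967e-01  8.060e-02 -1.000e-04 -1.000e-04]
side 0 21 circle [ 0.5814 -0.2363] r 0.0136 zmin 0.147
side 0.012 22 circle [ 0.581  -0.2364] r 0.0141 zmin 0.158
top 0.012 10 circle [ 0.5811 -0.2403] r 0.0148 zmin 0.158
```

View pics/side2.png

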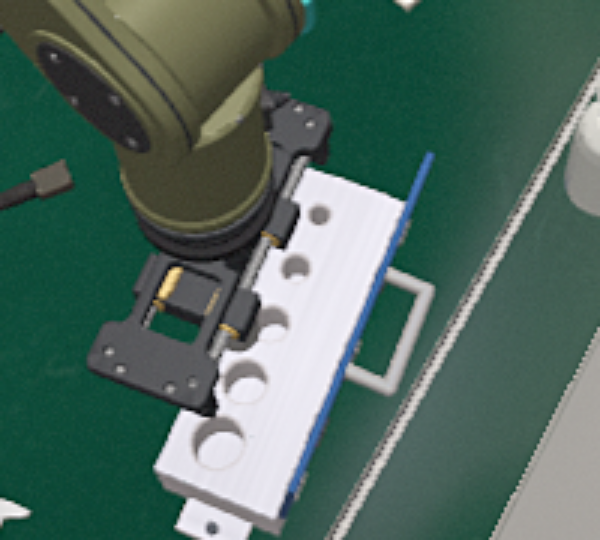

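Side view crop: the gripper holds the gauge above the 4th bore (245,380), the cover is leaning back with its handle at (395,330), and nothing is in the way. I'll check the gauge against the hole within the same views.

```bash
python3 - <<'E'
from h import *
t=np.array([.5831,-.24,.2107])
Z=np.load("w6.npz");W=((*Z["c"],Z["R"],Z["t"]),Z)
for n,(c,I) in dict(wrist=W,side=(cal("side"),np.load("side2.npz")),top=(cal("top"),np.load("top2.npz"))).items():
    d=I["d"];P=cloud(c,d)
    roi=(np.hypot(P[...,0]-t[0],P[...,1]-t[1])<.025)&(d>0)
    for lo,hi in((.003,.02),(.02,.042),(.005,.042)):
        k=P[roi&(P[...,2]>t[2]-.0645+lo)&(P[...,2]<t[2]-.0645+hi)][:,:2]
        if len(k)>8:
            from scipy.optimize import least_squares
            q=least_squares(lambda x:np.hypot(*(k-x).T)-.0145,t[:2],loss="soft_l1",f_scale=.001).x;print(n,lo,len(k),"gauge",q.round(4))
    m=(abs(P[...,2]-.055)<.005)&(P[...,0]>.48)&(P[...,0]<.68)&(P[...,1]<-.05)&(P[...,1]>-.36)&(d>0)
    m=cv2.morphologyEx(m.astype(np.uint8),cv2.MORPH_OPEN,np.ones((2,2)))
    cs,h=cv2.findContours(m,cv2.RETR_CCOMP,2)
    for q,hh in zip(cs,h[0]):
        if hh[3]<0 or cv2.contourArea(q)<20: continue
        w=np.array([ray(c,u,v,.055)[:2] for u,v in q[:,0].astype(float)])*1000
        a=cv2.minAreaRect(w.astype(np.float32));print(n,"hole",np.round(a[0],1),np.round(a[1],1))
E
```

```text
wrist 0.003 221 gauge [ 0.5821 -0.2369]
wrist 0.02 384 gauge [ 0.5822 -0.2376]
wrist 0.005 584 gauge [ 0.5821 -0.2374]
wrist hole [ 562.3 -108.5] [16.  15.3]
wrist hole [ 568.8 -153.5] [20.7 21.4]
wrist hole [ 575.7 -198.5] [26.3 26.4]
wrist hole [ 588.9 -288.3] [35.9 35.9]
side 0.003 30 gauge [ 0.5804 -0.2361]
side 0.02 13 gauge [ 0.5809 -0.2365]
side 0.005 41 gauge [ 0.5806 -0.2362]
side hole [ 570.9 -152.1] [20.8 23. ]
side hole [ 563.8 -106.9] [15.9 17.2]
top 0.003 11 gauge [ 0.581  -0.2398]
top 0.005 16 gauge [ 0.581  -0.2401]
top hole [ 556.6 -109.8] [18.6 16. ]
top hole [ 564.4 -156.2] [22.3 26.6]
```

{"api": "step_arm", "payload": {
  "increments": [
    [[0.1,-0.6,0],[0,0,0]],
    [[0,0,-1.5],[0,0,0]],
    [[0,0,-1.5],[0,0,0]],
    [[0,0,-1.5],[0,0,0]],
    [[0,0,-1.5],[0,0,0]],
    [[0,0,-1.5],[0,0,0]],
    [[0,0,-0.6],[0,0,0]],
    [[0,0,0],[0,0,0]],
    [[0,0,0],[0,0,0]],
    [[0,0,0],[0,0,0]]
  ]
}}

```text
clock: 20.55
tool_pos: [0.5848, -0.2471, 0.1304]
eef_rot: [0.997, 0.08, 0.001, 0.0]
contact_force: [-0.5, 1.0, -1.3]
opening: 0.226
finger_force: 29.6
```

```bash
cat > chk.py <<'E'
import sys
from h import *
from scipy.optimize import least_squares
c=cal("wrist");s=r.get_state();p,d=r.snapshot("wrist");t=s["tool_pos"];print(s["clock"],t.round(4),s["contact_force"].round(1))
cv2.imwrite("pics/"+sys.argv[1]+".png",p[:,:,::-1]);P=cloud(c,d)
roi=(np.hypot(P[...,0]-t[0],P[...,1]-t[1])<.025)&(d>0)
for lo,hi in((.005,.02),(.02,.042)):
    k=P[roi&(P[...,2]>t[2]-.0645+lo)&(P[...,2]<t[2]-.0645+hi)]
    k=k[k[:,2]>.062][:,:2]
    if len(k)>8: print("gauge",lo,len(k),least_squares(lambda x:np.hypot(*(k-x).T)-.0145,t[:2],loss="soft_l1",f_scale=.001).x.round(4))
m=(abs(P[...,2]-.055)<.005)&(P[...,0]>.48)&(P[...,0]<.68)&(P[...,1]<-.05)&(P[...,1]>-.36)&(d>0)
m=cv2.morphologyEx(m.astype(np.uint8),cv2.MORPH_OPEN,np.ones((2,2)))
cs,h=cv2.findContours(m,cv2.RETR_CCOMP,2)
for q,hh in zip(cs,h[0]):
    if hh[3]<0 or cv2.contourArea(q)<20: continue
    w=np.array([ray(c,u,v,.055)[:2] for u,v in q[:,0].astype(float)])*1000
    a=cv2.minAreaRect(w.astype(np.float32));print("hole",np.round(a[0],1),np.round(a[1],1))
E
python3 chk.py w7
```

```text
20.55 [ 0.5848 -0.2471  0.1304] [-0.5  1.  -1.3]
gauge 0.005 193 [ 0.5838 -0.2443]
gauge 0.02 389 [ 0.5839 -0.245 ]
hole [ 562.6 -109. ] [16.1 14.9]
hole [ 569.4 -153.8] [21.3 20.4]
hole [ 575.9 -198.5] [25.9 25.5]
hole [ 589.6 -287.9] [35.5 35.6]
```

View pics/w7.png

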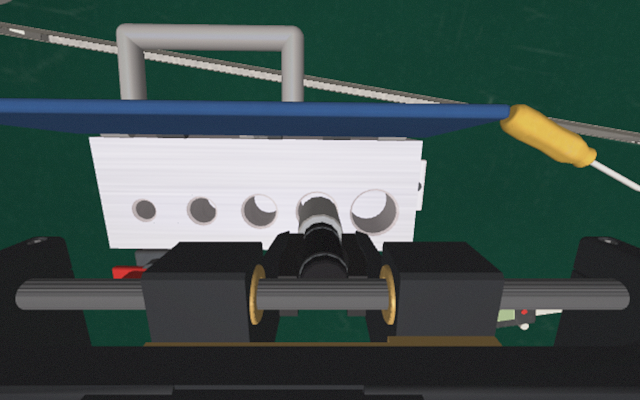

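The view shows the steel foot just over the 4th bore at (318,205), off by about 1 mm. I'll correct that and descend into the mouth.

{"api": "step_arm", "payload": {
  "increments": [
    [[-0.1,0.1,0],[0,0,0]],
    [[0,0,0],[0,0,0]],
    [[0,0,-0.4],[0,0,0]],
    [[0,0,-0.4],[0,0,0]],
    [[0,0,-0.4],[0,0,0]],
    [[0,0,-0.3],[0,0,0]],
    [[0,0,-0.3],[0,0,0]],
    [[0,0,0],[0,0,0]],
    [[0,0,0],[0,0,0]],
    [[0,0,0],[0,0,0]]
  ]
}}

```text
clock: 21.6
tool_pos: [0.5833, -0.2459, 0.1117]
eef_rot: [0.997, 0.08, 0.0, 0.0]
contact_force: [0.0, -0.3, -2.4]
opening: 0.226
finger_force: 29.6
```

It has entered freely, with the foot about 8 mm inside. Continuing down.

{"api": "step_arm", "payload": {
  "increments": [
    [[0,0,-0.5],[0,0,0]],
    [[0,0,-0.5],[0,0,0]],
    [[0,0,-0.5],[0,0,0]],
    [[0,0,-0.5],[0,0,0]],
    [[0,0,-0.5],[0,0,0]],
    [[0,0,-0.4],[0,0,0]],
    [[0,0,0],[0,0,0]],
    [[0,0,0],[0,0,0]],
    [[0,0,0],[0,0,0]],
    [[0,0,0],[0,0,0]]
  ]
}}

```text
clock: 22.6
tool_pos: [0.5831, -0.2457, 0.0826]
eef_rot: [0.997, 0.08, -0.0, -0.0]
contact_force: [-0.2, 1.1, -2.2]
opening: 0.225
finger_force: 29.6
```

{"api": "step_arm", "payload": {
  "increments": [
    [[0,0,-0.2],[0,0,0]],
    [[0,0,-0.1],[0,0,0]],
    [[0,0,0],[0,0,0]],
    [[0,0,0],[0,0,0]],
    [[0,0,0],[0,0,0]],
    [[0,0,0],[0,0,0]],
    [[0,0,0],[0,0,0]],
    [[0,0,0],[0,0,0]],
    [[0,0,0],[0,0,0]],
    [[0,0,0],[0,0,0]]
  ]
}}

```text
clock: 23.6
tool_pos: [0.5837, -0.2455, 0.0814]
eef_rot: [0.997, 0.08, 0.001, 0.0]
contact_force: [-2.3, 2.1, 10.7]
opening: 0.227
finger_force: 29.6
```

{"api": "step_arm", "payload": {
  "increments": [
    [[0,0,0],[0,0,0]],
    [[0,0,0],[0,0,0]],
    [[0,0,0],[0,0,0]],
    [[0,0,0],[0,0,0]],
    [[0,0,0],[0,0,0]],
    [[0,0,1],[0,0,0]],
    [[0,0,2],[0,0,0]],
    [[0,0,3],[0,0,0]],
    [[0,0,4],[0,0,0]],
    [[0,0,4],[0,0,0]]
  ],
  "fingers": 0.5
}}

```text
clock: 24.6
tool_pos: [0.5829, -0.2458, 0.2214]
eef_rot: [0.997, 0.08, -0.0, -0.0]
contact_force: [-0.2, -0.7, 0.3]
opening: 0.503
finger_force: 0.0
```

{"api": "step_arm", "payload": {
  "increments": [
    [[-2,0,1],[0,0,0]],
    [[-3,0,0],[0,0,0]],
    [[-3,0,0],[0,0,0]],
    [[-3,0,0],[0,0,0]],
    [[-2,0,0],[0,0,0]],
    [[0,0,0],[0,0,0]],
    [[0,0,0],[0,0,0]],
    [[0,0,0],[0,0,0]],
    [[0,0,0],[0,0,0]],
    [[0,0,0],[0,0,0]]
  ]
}}

```text
clock: 25.6
tool_pos: [0.4541, -0.2457, 0.2294]
eef_rot: [0.997, 0.08, 0.0, -0.0]
contact_force: [0.0, -0.7, 1.1]
opening: 0.498
finger_force: 0.0
```

```bash
python3 look.py w8; python3 - <<'E'
from h import *
from scipy.optimize import least_squares
Z=np.load("w8.npz");c=(*Z["c"],Z["R"],Z["t"]);P=cloud(c,Z["d"]);d=Z["d"]
roi=(np.hypot(P[...,0]-.583,P[...,1]+.243)<.025)&(d>0)
for lo,hi in((.066,.085),(.085,.102),(.108,.13)):
    k=P[roi&(P[...,2]>lo)&(P[...,2]<hi)]
    if len(k)>5: print(lo,len(k),least_squares(lambda x:np.hypot(*(k[:,:2]-x).T)-.011,[.583,-.243],loss="soft_l1",f_scale=.001).x.round(4),k.mean(0).round(4))
print("zmax",np.percentile(P[roi][:,2],99))
S0=np.load("side0.npz");c=cal("side");p,dd=r.snapshot("side")
for I in (S0["p"],p):
    h=cv2.cvtColor(I,cv2.COLOR_RGB2HSV).astype(int);H,S,V=h[...,0],h[...,1],h[...,2];b=np.zeros(H.shape,bool);b[110:165,340:390]=1
    for lo,hi in((22,32),(8,18)):
        v,u=np.nonzero(b&(H>lo)&(H<hi)&(S>150));print(len(u),u.mean().round(1),v.mean().round(1))
E
```

```text
25.65 [ 0.4538 -0.2457  0.2294] [ 9.968e-01  8.030e-02  1.000e-04 -0.000e+00] [ 0.57  0.57 -0.25  1.9   0.21  0.7  -1.22] cam [ 0.521 -0.234  0.375] [-0.26 -0.04 -0.97]
wing top 385 [200. 109.] med [ 0.5133 -0.1217  0.0967] rect ctr/size/ang [ 513.2 -121. ] [ 9.2 33.2] 6.7 z [0.094 0.098]
red 505 [201. 110.] med [ 0.513  -0.1218  0.0964] rect ctr/size/ang [ 511.7 -113.4] [10.9 49.1] 6.0 z [0.067 0.098]
cover none
bar 129 [340.  61.] med [ 0.5725 -0.241   0.0986] rect ctr/size/ang [ 575.3 -241.1] [21.5  9. ] 81.6 z [0.086 0.109]
0.066 80 [ 0.5823 -0.2422] [ 0.5736 -0.2412  0.0765]
0.085 81 [ 0.5824 -0.2421] [ 0.5733 -0.2409  0.0935]
0.108 638 [ 0.5822 -0.2439] [ 0.5814 -0.242   0.1136]
zmax 0.1152609846268895
77 355.4 144.9
114 377.6 122.9
76 355.4 145.0
115 377.6 122.9
```

View pics/w8.png

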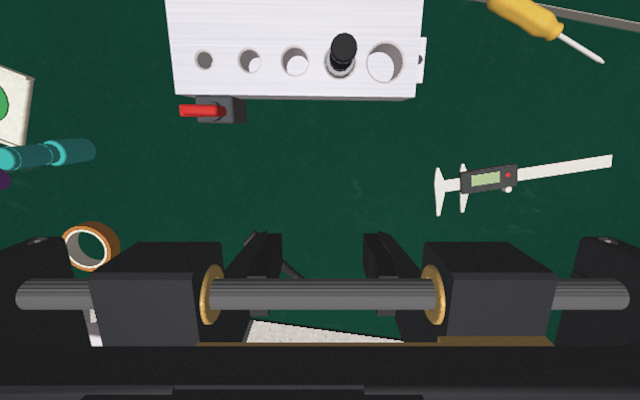

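The black gauge stands upright in the 4th bore at (343,50), with its top at 0.115 m, so it's fully down. The latch lies across at (205,110), and the other gauges haven't moved. Handing in.

```bash
python3 -c "
from plant import r
print(r.finish_job())"
```

```text
the job is handed in; nothing more can be done
None
```

I put the black 29 mm gauge fully down in its hole, with the latch turned to unlocked, the cover left open past upright and the other two gauges unmoved. I handed the job in at about 26 s, and no verdict was shown.

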